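# Sort a mould half and a casting through a diverter box

## Robot

A 6-joint arm with a two-finger parallel gripper is mounted at the origin on a cart in front of the work surface, level with it; the furniture and walls round the work are solid. World frame = base frame: x ahead of the robot, y to its left, z up, the work surface at z = 0. Lengths are in m, angles in rad, forces in N, time in s.
With the tool pointing down it reaches from about 0.4 to 0.825 m from the base axis. Payload 7 kg.
Tool frame: the origin (TCP) lies midway between the tips of the shut fingers; the grasp point (between the pads) lies 19 mm behind it; z points along the fingers, y is the line along which they close (so a half turn about z gives the same grasp; the last joint's range is limited). The gripper opens to 88 mm and grips with 3 to 60 N. Pads are 19 mm wide; open, the fingers measure 130 mm over their backs; the gripper's body (78 mm by 193 mm) begins 47 mm behind the grasp point.
Start: joints at [1.552, 0.359, 0.012, 0, -1.224, -0.288], TCP at [0.204, 0.643, 0.227] pointing down, gripper open.
Joint ranges: [-3.07, 3.07], [-1.43, 2.12], [-1.02, 1.25], [-3.03, 1.67], [-3.05, -0], [-3.03, 3.03]. Speed limits (rad/s): [2.39, 2.39, 3.01, 3.14, 3.14, 3.14].

## Interface

Orientations are given as [roll, pitch, yaw] about the fixed x, y, z axes, in that order (R = Rz(yaw) Ry(pitch) Rx(roll)).
In Python, from station import monitor, viewer, arm gives the robot as it stands.
- The arm moves only by the tool move_arm, never from a script. Its argument "deltas" is a list that holds one entry, the list of rows, each a list of 7 numbers: the turn, a rotation vector about the tool's x, y, z in degrees, then the shift along the tool's x, y, z in m, then the finger opening in m, from 0 to 0.0876. A call has 1 to 12 rows; each row is the pose to reach, as a shift and turn from the pose commanded when the call began, along the tool's axes at that moment; what a row does not reach only later rows make up. A row lasts 1/12 s, in which the tool goes at most 41.7 mm and 7.16 degrees, less where a joint would pass 70% of its speed; a pose out of reach is approached as far as the arm can. A call with a gripper value outside its range is refused whole. The fingers move at their own pace and stop on an object; "force" is the grip in N (left out, the last holds). Time passes only in rows, so rows that repeat a pose let the fingers close. It gives the time, the measured TCP pose, the force and the opening at its end, in the units of the state.
- monitor.get_state(): the state, without advancing time (a new reading comes with each control period).
- viewer.grab_frame(name): name is "scene" or "top" or "wrist"; returns a dict with "frame" (384x512x3 uint8, blue, green, red), "vfov" (degrees; the focal length in pixels is half the picture's height over the tangent of half this angle, whatever the lens; pixels are square), "cx", "cy" (the principal point, pixels), "xyz" and "orientation" of the camera in the world; the wrist camera has in their place "hand_eye" (4x4, takes a point from camera to tool coordinates, whose origin is the TCP and whose axes are the flange's). Camera axes: x right, y down, z forward; pixel columns grow to the right and rows downward; lengths in m; the calibration is good to about 2 mm. A picture is of the moment at which its call begins: read the wrist's pose just before it. There is no depth.
- arm.job_done(): hands the job in, once; it reports no verdict.
The state is a dict: "t": time; "q": joint angles; "qd": joint speeds; "joint_efforts": joint torques, N m; "eef_pos": TCP position; "ee_rot": TCP orientation; "force": force on the tool from outside, world axes, zero at the start; "moment": the same for the moment, N m; "width": finger opening in m.
Only numpy, scipy, OpenCV 4.12 (cv2) and the standard library are available. Lean on these libraries where they do the work, as an engineer would, in place of code of your own. Each camera call takes 0.05 s, during which the arm holds its last target. There are 200 camera calls.

## Task

Sort the two parts lying on the board on top of the pail, the mould half and the cast knob, by dropping each through the open mouth in the middle of the diverter box. Before each drop, set the lever so that the part runs into the bin whose ledge carries the sample of its own kind: mould half to mould half, cast knob to cast knob.

Things in the scene. Friction and masses are not known exactly. Their poses are not given: they have to be found in the camera images.
- sorter: Plywood diverter box fixed on the bench, 336 mm wide along its y, 122 mm deep along its x, origin under its centre; its front (lever side) faces its -x, +y is its left bin, -y its right bin. The middle (y within 64 mm) rises to 165 mm; both bins (y beyond +-64 mm) are shut on all sides, clear windows in front, flat roof (ledge) at height 121 mm. The only way in is the mouth.
- mouth (a point): Centre of the open mouth on top of the box, at rim height 165 mm; clear opening 110 mm along the box's x, 118 mm along its y; axes as the box. A steel flap inside, hinged 80 mm below on the centre line, leans to one side; steep ramps below it lead down to the two bins.
- diverter (a joint): Angle (rad) of the lever and flap, which are one piece and parallel, on a shaft along the box's x, 85 mm above the bench: 0 upright, +0.65 leaning fully to the box's +y (left), -0.65 fully to -y (right), where the stops are. Friction holds it where it is left; 1 to 2 N on the knob moves it. The flap shuts the side it leans to: leaning left, a dropped part runs to the RIGHT bin, and the other way round.
- lever_knob (a point): Centre of the black knob (24 mm across, 26 mm long) at the top of the lever, 135 mm from the shaft; z points along the lever, away from the shaft. The lever is a steel rod 11 mm thick that stands 27 mm in front of the box's front panel (88 mm in front of the box's centre) and swings sideways; it can be pushed from either side. Upright, its top is 233 mm above the bench.
- mould_center (a point): Centre of the mould half to be sorted: a flat slab, 60 mm along its x, 85 mm along its y, 24 mm high, lying loose and flat on the board; about 0.12 kg.
- casting_center (a point): Centre (22 mm above its foot) of the cast knob to be sorted: a pawn-like part standing loose on the board, 44 mm high; wide foot 55 mm across up to height 20 mm, stem 24 mm thick, head 28 mm across from height 30 to 44 mm (its middle 15 mm above this point); about 0.05 kg.
- sample_mould: Sample mould half, the same as the one to sort, fixed on the ledge over one of the two bins (left or right varies), origin under its centre: marks the bin for the mould half.
- sample_casting: Sample cast knob, the same as the one to sort, fixed on the ledge over the other bin, origin under its centre: marks the bin for the cast knob.
- board: Plywood board 280 mm by 300 mm, 12 mm thick, fixed on top of the lidded pail; origin under its centre, its top 12 mm above it (about 184 mm above the bench). A marker pen lies along its far edge. An open shelf cabinet stands behind board and box: keep the wrist in front of it.
- mould: The mould half to be sorted (see mould_center); origin under its centre, x across its 60 mm width, y along its 85 mm length.
- casting: The cast knob to be sorted (see casting_center); origin under its centre, z up through its head.

How it is judged:
At the end, for the whole second after the job is handed in: The mould half lies at rest inside the bin under the sample mould half and the cast knob at rest inside the bin under the sample cast knob: each centre more than 60 mm to the proper side of the box's middle, lower than 85 mm over its underside and within its depth (linear speed of each of mould, casting below 0.03 m/s and ((y of sample_mould in the frame of sorter above 0 m and y of mould_center in the frame of sorter above 0.06 m and z of mould_center in the frame of sorter between 0 and 0.085 m and x of mould_center in the frame of sorter between -0.06 and 0.06 m and y of casting_center in the frame of sorter below -0.06 m and z of casting_center in the frame of sorter between 0 and 0.085 m and x of casting_center in the frame of sorter between -0.06 and 0.06 m) or (y of sample_mould in the frame of sorter below 0 m and y of mould_center in the frame of sorter below -0.06 m and z of mould_center in the frame of sorter between 0 and 0.085 m and x of mould_center in the frame of sorter between -0.06 and 0.06 m and y of casting_center in the frame of sorter above 0.06 m and z of casting_center in the frame of sorter between 0 and 0.085 m and x of casting_center in the frame of sorter between -0.06 and 0.06 m))); the robot touches nothing.
It also fails if it takes over 72 s, if anything falls off the work surface, if the arm or the gripper's body presses on something with over 40 N, if the wrist force passes 120 N, or if a joint passes its speed limit or range.

## Working session

There is one attempt and no reset: what is moved stays moved. The work goes in short steps, Python scripts to look and compute and a tool call to move; the robot and the scene stay as the last step left them, time stands still between calls to the robot, and variables do not carry over. Pictures are saved under pics/ and viewed, on a budget of 10 in all, crops included, one or two more only if the job needs it, and the job is handed in when it is done.

Besides the shell and the picture viewer there is one more tool, called after ">>>" by a JSON object that holds its "api" and its "payload". move_arm: Moves the arm, as the interface text tells. Its arguments: {"type":"object","properties":{"deltas":{"type":"array","items":{"type":"array","items":{"type":"array","items":{"type":"number"}}}},"force":{"type":"number"}},"required":["deltas"]}

```bash
mkdir -p pics
cat > h.py <<'E'
import numpy as np, cv2
from scipy.spatial.transform import Rotation as R
from station import monitor, viewer, arm
def grab(name,fn):
    s=monitor.get_state(); f=viewer.grab_frame(name); cv2.imwrite('pics/'+fn,f['frame'])
    return s,f
def cam(f,s=None):
    foc=f['frame'].shape[0]/2/np.tan(np.radians(f['vfov'])/2)
    if 'hand_eye' in f:
        T=np.eye(4);T[:3,:3]=R.from_euler('xyz',s['ee_rot']).as_matrix();T[:3,3]=s['eef_pos'];T=T@np.array(f['hand_eye'])
    else:
        T=np.eye(4);o=np.array(f['orientation']);T[:3,:3]=R.from_euler('xyz',o).as_matrix() if o.size==3 else o;T[:3,3]=f['xyz']
    return foc,f['cx'],f['cy'],T
def ray(c,u,v,z):
    foc,cx,cy,T=c;d=T[:3,:3]@np.array([(u-cx)/foc,(v-cy)/foc,1]);p=T[:3,3];return p+d*(z-p[2])/d[2]
def proj(c,P):
    foc,cx,cy,T=c;q=T[:3,:3].T@(np.array(P)-T[:3,3]);return cx+foc*q[0]/q[2],cy+foc*q[1]/q[2]
E
python3 - <<'E'
from h import *
import pickle
np.set_printoptions(precision=4,suppress=True)
C={}
for n in ['scene','top','wrist']:
    s,f=grab(n,n+'0.png'); C[n]=cam(f,s); print(n,C[n])
pickle.dump(C,open('c.pkl','wb'));print(s)
a=[cv2.imread('pics/%s0.png'%n) for n in ['scene','top']]
cv2.imwrite('pics/topbig.png',cv2.resize(a[1],(800,600),interpolation=cv2.INTER_CUBIC))
cv2.imwrite('pics/scenebig.png',cv2.resize(a[0],(800,600),interpolation=cv2.INTER_CUBIC))
E
```

```text
scene (np.float64(450.28261398891647), 261.7166157122806, 189.39704653804392, array([[ 0.9052, -0.3016,  0.2996,  0.1294],
       [-0.4247, -0.67  ,  0.6088, -0.5316],
       [ 0.0171, -0.6783, -0.7346,  0.9795],
       [ 0.    ,  0.    ,  0.    ,  1.    ]]))
top (np.float64(445.47717593116386), 251.03554995825726, 193.86334330177255, array([[-0.0037, -0.9968,  0.0792,  0.3799],
       [-1.    ,  0.0037, -0.0001,  0.1579],
       [-0.0002, -0.0792, -0.9969,  1.1353],
       [ 0.    ,  0.    ,  0.    ,  1.    ]]))
wrist (np.float64(330.75383081918926), 258.3693900324833, 193.3671473187728, array([[-0.3037, -0.9209, -0.2444,  0.269 ],
       [-0.9528,  0.2936,  0.0774,  0.6218],
       [ 0.0005,  0.2564, -0.9666,  0.3844],
       [ 0.    ,  0.    ,  0.    ,  1.    ]]))
{'t': 0.1, 'q': array([ 1.5521,  0.3593,  0.0111, -0.0003, -1.2241, -0.2881]), 'qd': array([-0.0011, -0.0018,  0.0032,  0.0017,  0.001 , -0.    ]), 'joint_efforts': array([ -0.0017, -58.4159,  29.375 ,   7.0156,   0.0102,  -0.    ]), 'eef_pos': array([0.2038, 0.643 , 0.2257]), 'ee_rot': array([ 3.1401, -0.0002, -0.307 ]), 'force': array([ 0.7576, -0.1643,  0.4534]), 'moment': array([ 0.0104, -0.0548,  0.0327]), 'width': 0.08778671562120062}
```

View pics/topbig.png

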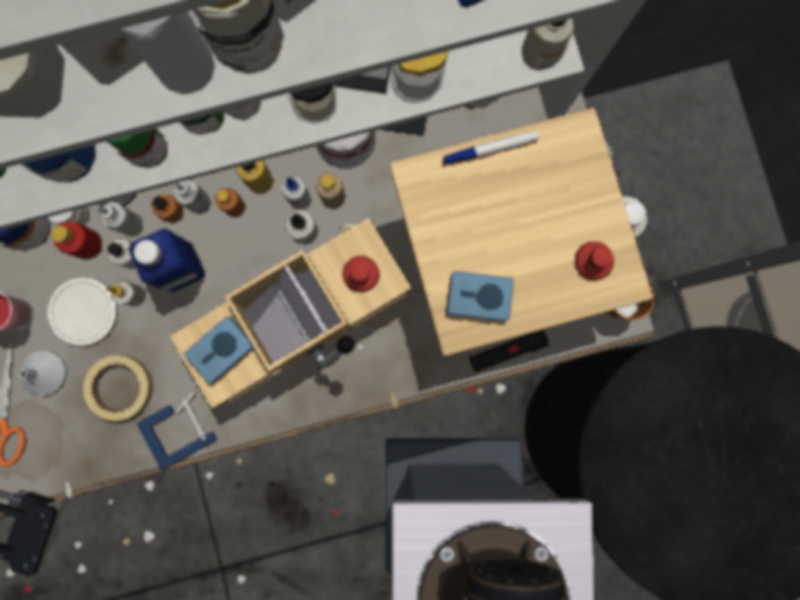

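View pics/scenebig.png

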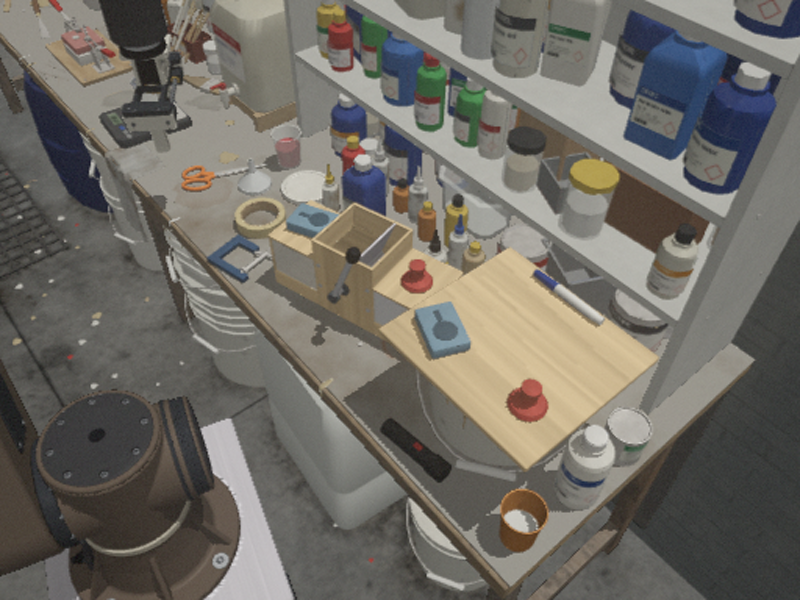

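Run:
```python
import cv2,numpy as np
a=cv2.imread('pics/top0.png'); 
l=cv2.resize(a[160:235,275:425],None,fx=5.3333,fy=5.3333,interpolation=cv2.INTER_CUBIC)  # 800x400
cv2.imwrite('pics/cropA.png',l)
l=cv2.resize(a[135:265,105:275],None,fx=4.6,fy=4.6,interpolation=cv2.INTER_CUBIC)
cv2.imwrite('pics/cropB.png',l)
```

```text
(no output)
```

View pics/cropA.png

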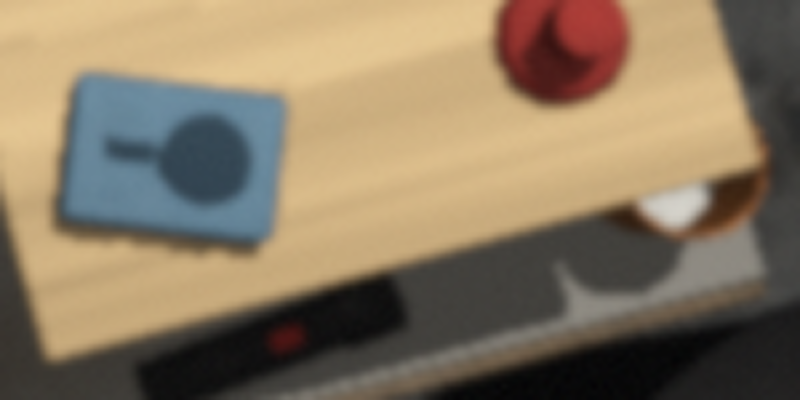

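View pics/cropB.png

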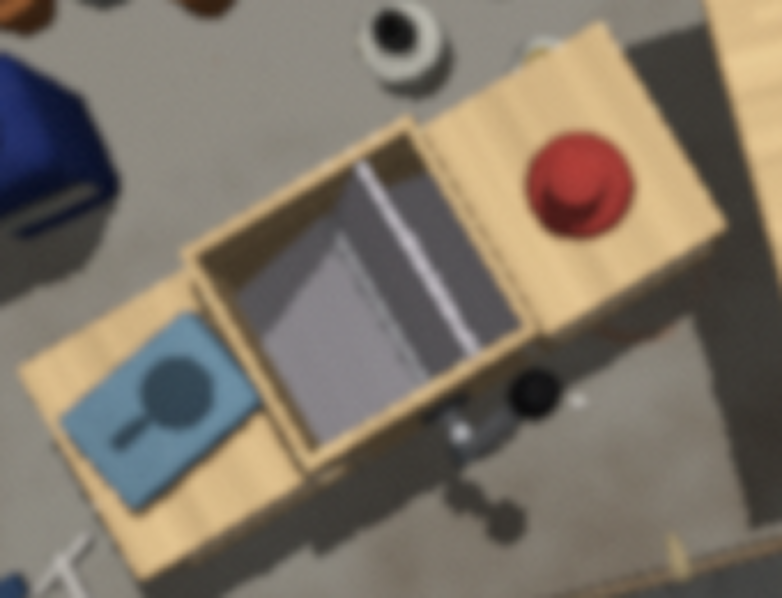

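Run:
```python
from h import *
import pickle
np.set_printoptions(precision=4,suppress=True)
c=pickle.load(open('c.pkl','rb'))['top']
A=lambda x,y,z: ray(c,275+x/(16/3),160+y/(16/3),z)
B=lambda x,y,z: ray(c,105+x/4.6,135+y/4.6,z)
m=np.array([A(*p,.208) for p in [(82,74),(285,97),(266,236),(64,216)]]);print('mould',m,m.mean(0))
for i in range(4):
    d=m[(i+1)%4]-m[i];print(np.linalg.norm(d),np.degrees(np.arctan2(d[1],d[0])))
print('cast head',A(586,28,.228),'foot',A(564,39,.198),A(499,39,.198),A(629,39,.198))
b=np.array([B(*p,.165) for p in [(182,252),(408,120),(540,333),(312,465)]]);print('mouth',b,b.mean(0))
for i in range(4):
    d=b[(i+1)%4]-b[i];print(np.linalg.norm(d),np.degrees(np.arctan2(d[1],d[0])))
r=np.array([B(*p,.121) for p in [(20,372),(603,22),(725,225),(145,578)]]);print('roof',r.mean(0))
for i in range(4):
    d=r[(i+1)%4]-r[i];print(np.linalg.norm(d),np.degrees(np.arctan2(d[1],d[0])))
print('knob',B(535,393,.197),B(535,393,.192))
k=[A(48,362,.184)];print('board corner',k)
```

```text
mould [[ 0.4953  0.0752  0.208 ]
 [ 0.4859 -0.0044  0.208 ]
 [ 0.4313  0.004   0.208 ]
 [ 0.4394  0.0828  0.208 ]] [0.463  0.0394 0.208 ]
0.08015311409810667 -96.72492950168
0.05525255933101 171.27852416769343
0.07927662738624207 84.1192156014603
0.056396553835117214 -7.78143713704911
cast head [ 0.5099 -0.1173  0.228 ] foot [ 0.5099 -0.1175  0.198 ] [ 0.51   -0.0917  0.198 ] [ 0.5098 -0.1433  0.198 ]
mouth [[0.4668 0.3906 0.165 ]
 [0.5298 0.2835 0.165 ]
 [0.4277 0.2203 0.165 ]
 [0.3658 0.3277 0.165 ]] [0.4475 0.3055 0.165 ]
0.12414847512378402 -59.54830674154017
0.12007001959836956 -148.2318618546357
0.12395869984176136 119.94877325835577
0.11898693175663193 31.87383225530193
roof [0.4477 0.305  0.121 ]
0.3370988859636045 -58.867767495956244
0.11907057682387585 -149.4174679900385
0.3339327995204406 121.20731301351434
0.11951982213910588 32.10255866898772
knob [0.3987 0.2205 0.197 ] [0.3988 0.2208 0.192 ]
board corner [array([0.3826, 0.0879, 0.184 ])]
```

```bash
cat > d.py <<'E'
# usage: python d.py x y z yawdeg targets in world (or b:x,y in box frame), from commanded pose given first
import sys,numpy as np
a=[float(v) for v in sys.argv[1:5]]
def box(x,y,th=31.0,o=(.4476,.3053)):
    t=np.radians(th);return [o[0]+np.cos(t)*x-np.sin(t)*y,o[1]+np.sin(t)*x+np.cos(t)*y]
for s in sys.argv[5:]:
    v=s.split(',')
    xy=box(float(v[1]),float(v[2])) if v[0]=='b' else [float(v[1]),float(v[2])]
    z,yaw=float(v[3]),float(v[4]);t=np.radians(a[3])
    dx,dy=xy[0]-a[0],xy[1]-a[1]
    print('world',np.round(xy,4),'turn z',round(a[3]-yaw,2),'shift',np.round([np.cos(t)*dx+np.sin(t)*dy,np.sin(t)*dx-np.cos(t)*dy,a[2]-z],4))
E
python3 d.py .204 .643 .227 -17.55 w,.204,.643,.28,-17.55 b,-.097,.015,.28,-149 b,-.097,.015,.182,-149
python3 - <<'E'
from h import *
import pickle
c=pickle.load(open('c.pkl','rb'))['scene']
k=pickle.load(open('c.pkl','rb'))['top']
# knob: triangulate from scene px (353,255)/800*512 and top
import numpy as np
from d import box
E
```

```text
world [0.204 0.643] turn z 0.0 shift [ 0.    -0.    -0.053]
world [0.3567 0.2682] turn z 131.45 shift [ 0.2586  0.3113 -0.053 ]
world [0.3567 0.2682] turn z 131.45 shift [0.2586 0.3113 0.045 ]
```

>>> {"api": "move_arm", "payload": {"deltas": [[[0,0,0,0,0,-0.053,0.0],[0,0,0,0,0,-0.053,0.0],[0,0,131.45,0.2586,0.3113,-0.053,0.0],[0,0,131.45,0.2586,0.3113,-0.053,0.0],[0,0,131.45,0.2586,0.3113,-0.053,0.0],[0,0,131.45,0.2586,0.3113,-0.053,0.0],[0,0,131.45,0.2586,0.3113,-0.053,0.0],[0,0,131.45,0.2586,0.3113,-0.053,0.0],[0,0,131.45,0.2586,0.3113,-0.053,0.0],[0,0,131.45,0.2586,0.3113,-0.053,0.0],[0,0,131.45,0.2586,0.3113,-0.053,0.0],[0,0,131.45,0.2586,0.3113,-0.053,0.0]]], "force": 30}}

```text
t: 1.15
eef_pos: [0.3568, 0.2659, 0.2803]
ee_rot: [-3.141, 0.001, -1.563]
force: [0.9, -0.2, -0.2]
width: 0.0133
```

>>> {"api": "move_arm", "payload": {"deltas": [[[0,0,59.85,0,0,0,0.0],[0,0,59.85,0,0,0,0.0],[0,0,59.85,0,0,0,0.0],[0,0,59.85,0,0,0,0.0],[0,0,59.85,0,0,0,0.0],[0,0,59.85,0,0,0,0.0],[0,0,59.85,0,0,0.03,0.0],[0,0,59.85,0,0,0.06,0.0],[0,0,59.85,0,0,0.09,0.0],[0,0,59.85,0,0,0.098,0.0],[0,0,59.85,0,0,0.098,0.0],[0,0,59.85,0,0,0.098,0.0]]]}}

```text
t: 2.15
eef_pos: [0.3569, 0.269, 0.1827]
ee_rot: [-3.141, 0.001, -2.599]
force: [0.7, 0.5, 0.2]
width: 0.0005
```

Run:
```python
from h import *
s,f=grab('scene','s1.png');a=f['frame'];x=cv2.resize(a[110:250,130:330],None,fx=4,fy=4,interpolation=cv2.INTER_CUBIC);cv2.imwrite('pics/s1c.png',x);print(s['eef_pos'],np.degrees(s['ee_rot']),s['width'],s['force'])
```

```text
[0.35693481 0.26903932 0.1826734 ] [-1.79976579e+02  4.62892652e-02 -1.48908094e+02] 0.0004687688258765999 [0.66040566 0.45121656 0.2210293 ]
```

View pics/s1c.png

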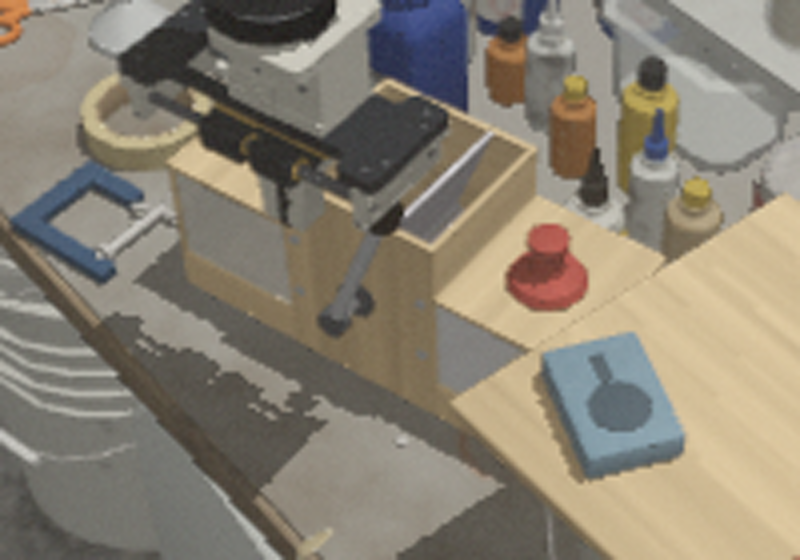

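>>> {"api": "move_arm", "payload": {"deltas": [[[0,0,0,0,-0.012,0,0.0],[0,0,0,0,-0.022,0,0.0],[0,0,0,0,-0.032,0,0.0],[0,0,0,0,-0.04,0,0.0],[0,0,0,0,-0.046,0,0.0],[0,0,0,0,-0.05,0,0.0],[0,0,0,0,-0.054,0,0.0],[0,0,0,0,-0.057,0,0.0],[0,0,0,0,-0.06,0,0.0]]]}}

```text
t: 2.95
eef_pos: [0.3874, 0.2169, 0.1815]
ee_rot: [-3.142, -0.0, -2.601]
force: [-0.7, 1.0, -1.0]
width: 0.0008
```

>>> {"api": "move_arm", "payload": {"deltas": [[[0,0,0,0,-0.003,0,0.0],[0,0,0,0,-0.006,0,0.0],[0,0,0,0,-0.008,0,0.0],[0,0,0,0,-0.008,0,0.0]]]}}

```text
t: 3.28
eef_pos: [0.3912, 0.2105, 0.1814]
ee_rot: [3.141, -0.0, -2.602]
force: [-2.1, 2.8, -0.5]
width: 0.0006
```

>>> {"api": "move_arm", "payload": {"deltas": [[[0,0,0,0,-0.003,0,0.0],[0,0,0,0,-0.005,0,0.0],[0,0,0,0,-0.005,0,0.0]]]}}

```text
t: 3.53
eef_pos: [0.3923, 0.2095, 0.1813]
ee_rot: [3.134, 0.001, -2.602]
force: [-17.5, 18.3, 1.2]
width: 0.0008
```

```bash
python3 d.py .3943 .2056 .182 -149 b,-.097,-.058,.182,-149 b,-.097,-.04,.182,-149 b,-.097,-.04,.27,-149 w,.463,.0394,.25,-97.5  w,.463,.0394,.189,-97.5
```

```text
world [0.3943 0.2056] turn z 0.0 shift [-0.  0.  0.]
world [0.3851 0.2211] turn z 0.0 shift [-0.     0.018  0.   ]
world [0.3851 0.2211] turn z 0.0 shift [-0.     0.018 -0.088]
world [0.463  0.0394] turn z -51.5 shift [ 0.0267 -0.1778 -0.068 ]
world [0.463  0.0394] turn z -51.5 shift [ 0.0267 -0.1778 -0.007 ]
```

>>> {"api": "move_arm", "payload": {"deltas": [[[0,0,0,0,0.018,0,0.0],[0,0,0,0,0.018,-0.04,0.0],[0,0,0,0,0.018,-0.08,0.0],[0,0,-51.5,0.0267,-0.1778,-0.078,0.0876],[0,0,-51.5,0.0267,-0.1778,-0.078,0.0876],[0,0,-51.5,0.0267,-0.1778,-0.078,0.0876],[0,0,-51.5,0.0267,-0.1778,-0.078,0.0876],[0,0,-51.5,0.0267,-0.1778,-0.078,0.0876],[0,0,-51.5,0.0267,-0.1778,-0.078,0.0876],[0,0,-51.5,0.0267,-0.1778,-0.078,0.0876],[0,0,-51.5,0.0267,-0.1778,-0.078,0.0876],[0,0,-51.5,0.0267,-0.1778,-0.078,0.0876]]]}}

```text
t: 4.53
eef_pos: [0.4626, 0.0389, 0.2595]
ee_rot: [3.142, -0.001, -1.698]
force: [0.7, -0.9, -0.6]
width: 0.0549
```

Run:
```python
from h import *
s,f=grab('wrist','w1.png');c=cam(f,s);print(s['eef_pos'],np.degrees(s['ee_rot']),s['width'])
a=f['frame'];
p=s['eef_pos'];t=np.radians(-7.5)
for dx,dy in [(30,42.5),(30,-42.5),(-30,-42.5),(-30,42.5)]:
    dx/=1e3;dy/=1e3
    u=proj(c,[.463+np.cos(t)*dx-np.sin(t)*dy,.0394+np.sin(t)*dx+np.cos(t)*dy,.208]);print(u);cv2.circle(a,(int(u[0]),int(u[1])),2,(0,255,255),-1)
cv2.imwrite('pics/w1b.png',cv2.resize(a,(800,600)))
```

```text
[0.46263934 0.03886095 0.2595424 ] [ 1.79996824e+02 -4.27654338e-02 -9.72926024e+01] 0.054930875328082426
(np.float64(214.91204328428847), np.float64(271.32550794102065))
(np.float64(210.68605037648385), np.float64(150.11727442199083))
(np.float64(305.06192846406026), np.float64(150.29586725841807))
(np.float64(300.4405765313991), np.float64(271.44088867042774))
```

View pics/w1b.png

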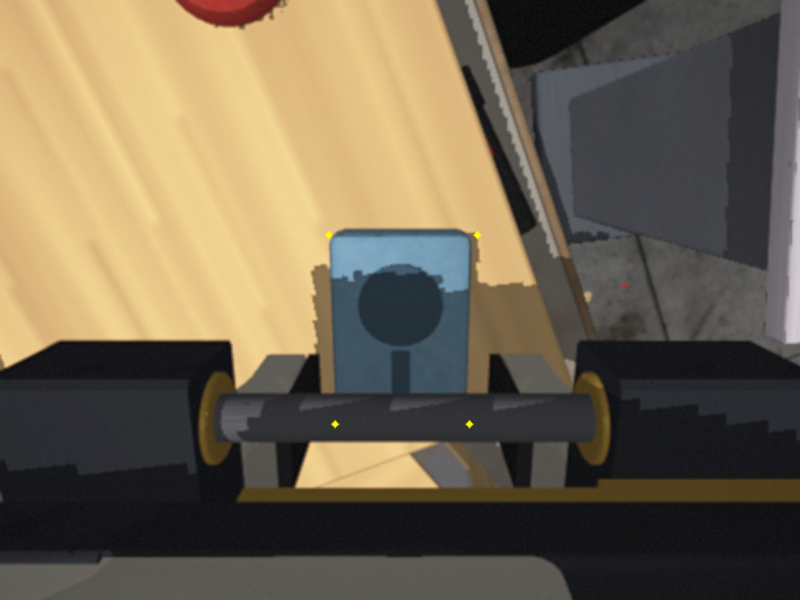

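>>> {"api": "move_arm", "payload": {"deltas": [[[0,0,0,0,0,0.0,0.0876],[0,0,0,0,0,0.0,0.0876],[0,0,0,0,0,0.0,0.0876],[0,0,0,0,0,0.02,0.0876],[0,0,0,0,0,0.045,0.0876],[0,0,0,0,0,0.065,0.0876],[0,0,0,0,0,0.071,0.0876],[0,0,0,0,0,0.071,0.0876],[0,0,0,0,0,0.071,0.04],[0,0,0,0,0,0.071,0.04],[0,0,0,0,0,0.071,0.04],[0,0,0,0,0,0.071,0.04]]], "force": 30}}

```text
t: 5.58
eef_pos: [0.463, 0.04, 0.1896]
ee_rot: [-3.14, 0.001, -1.703]
force: [0.0, 0.5, 0.0]
width: 0.0665
```

```bash
python3 d.py .463 .0394 .189 -97.5 b,.0,.012,.27,-149 b,.0,.012,.18,-149 b,.0,.012,.172,-149
```

```text
world [0.4414 0.3156] turn z 51.5 shift [-0.271   0.0574 -0.081 ]
world [0.4414 0.3156] turn z 51.5 shift [-0.271   0.0574  0.009 ]
world [0.4414 0.3156] turn z 51.5 shift [-0.271   0.0574  0.017 ]
```

>>> {"api": "move_arm", "payload": {"deltas": [[[0,0,0,0,0,0,0.04],[0,0,0,0,0,0,0.04],[0,0,0,0,0,0,0.04],[0,0,0,0,0,-0.015,0.04],[0,0,0,0,0,-0.045,0.04],[0,0,0,0,0,-0.08,0.04]]]}}

```text
t: 6.08
eef_pos: [0.4608, 0.0392, 0.2675]
ee_rot: [3.137, -0.002, -1.703]
force: [1.4, 1.1, -1.8]
width: 0.0597
```

>>> {"api": "move_arm", "payload": {"deltas": [[[0,0,51.5,-0.271,0.0574,0,0.04],[0,0,51.5,-0.271,0.0574,0,0.04],[0,0,51.5,-0.271,0.0574,0,0.04],[0,0,51.5,-0.271,0.0574,0,0.04],[0,0,51.5,-0.271,0.0574,0,0.04],[0,0,51.5,-0.271,0.0574,0,0.04],[0,0,51.5,-0.271,0.0574,0,0.04],[0,0,51.5,-0.271,0.0574,0,0.04],[0,0,51.5,-0.271,0.0574,0.03,0.04],[0,0,51.5,-0.271,0.0574,0.06,0.04],[0,0,51.5,-0.271,0.0574,0.089,0.04],[0,0,51.5,-0.271,0.0574,0.089,0.04]]]}}

```text
t: 7.08
eef_pos: [0.4381, 0.3133, 0.1734]
ee_rot: [-3.139, -0.01, -2.602]
force: [-0.1, -1.1, -2.2]
width: 0.0599
```

Run:
```python
from h import *
s,f=grab('top','t2.png');a=f['frame'];s2,g=grab('scene','s2.png')
x=cv2.resize(a[135:265,105:275],(523,400),interpolation=cv2.INTER_CUBIC);y=cv2.resize(g['frame'][110:250,140:240],(277,400),interpolation=cv2.INTER_CUBIC)
cv2.imwrite('pics/t2c.png',np.hstack([x,y]));print(s['eef_pos'],np.degrees(s['ee_rot']),s['width'],s['force'])
```

```text
[0.43812077 0.31325549 0.1734246 ] [-179.86651204   -0.58324442 -149.1070808 ] 0.05986074924739273 [-0.10217533 -1.09731978 -2.23290515]
```

View pics/t2c.png

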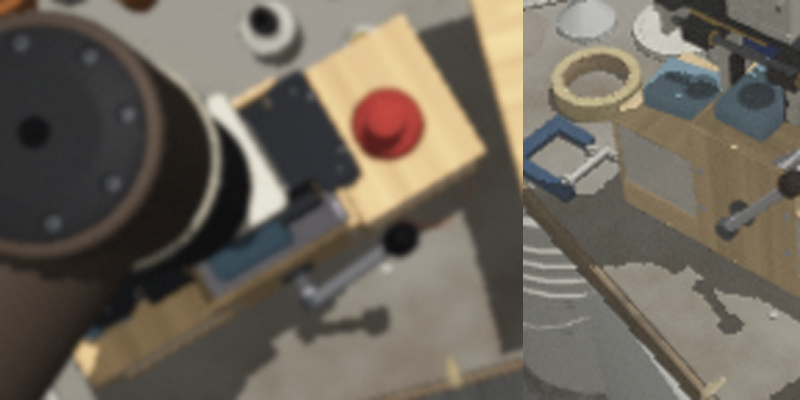

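>>> {"api": "move_arm", "payload": {"deltas": [[[0,0,0,0,0,0,0.04],[0,0,0,0,0,0,0.04],[0,0,0,0,0,0,0.08],[0,0,0,0,0,0,0.08],[0,0,0,0,0,0,0.08],[0,0,0,0,0,0,0.08],[0,0,0,0,0,0,0.08],[0,0,0,0,0,-0.04,0.08],[0,0,0,0,0,-0.09,0.08],[0,0,0,0,0,-0.09,0.08],[0,0,0,0,0,-0.09,0.0],[0,0,0,0,0,-0.09,0.0]]]}}

```text
t: 8.18
eef_pos: [0.4413, 0.3162, 0.2703]
ee_rot: [3.141, 0.002, -2.601]
force: [-0.1, 0.1, -1.1]
width: 0.0716
```

```bash
python3 - <<'E'
from h import *
s,f=grab('wrist','w3.png');s2,g=grab('scene','s3.png')
x=cv2.resize(f['frame'],(400,300));y=cv2.resize(g['frame'][110:250,140:300],(400,350),interpolation=cv2.INTER_CUBIC)
cv2.imwrite('pics/w3c.png',np.hstack([np.vstack([x,x[:50]*0]),y]));print(s['eef_pos'],np.degrees(s['ee_rot']),s['width'],s['force'])
E
python3 d.py .4414 .3156 .27 -149 b,-.097,-.135,.27,-149 b,-.097,-.135,.172,-149 b,-.097,.06,.172,-149
```

```text
[0.44127333 0.31623455 0.27033047] [ 1.79939280e+02  9.85145040e-02 -1.49053622e+02] 0.0715633838466611 [-0.13075609  0.10967848 -1.09477849]
world [0.434  0.1396] turn z 0.0 shift [ 0.097 -0.147  0.   ]
world [0.434  0.1396] turn z 0.0 shift [ 0.097 -0.147  0.098]
world [0.3336 0.3068] turn z 0.0 shift [0.097 0.048 0.098]
```

View pics/w3c.png

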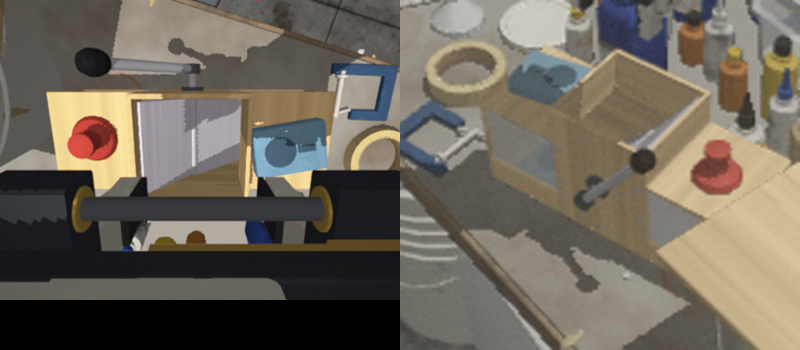

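>>> {"api": "move_arm", "payload": {"deltas": [[[0,0,0,0.097,-0.144,0,0.0],[0,0,0,0.097,-0.144,0,0.0],[0,0,0,0.097,-0.144,0,0.0],[0,0,0,0.097,-0.144,0,0.0],[0,0,0,0.097,-0.144,0,0.0],[0,0,0,0.097,-0.144,0,0.0],[0,0,0,0.097,-0.144,0,0.0],[0,0,0,0.097,-0.144,0.03,0.0],[0,0,0,0.097,-0.144,0.06,0.0],[0,0,0,0.097,-0.144,0.083,0.0],[0,0,0,0.097,-0.144,0.083,0.0],[0,0,0,0.097,-0.144,0.083,0.0]]]}}

```text
t: 9.28
eef_pos: [0.4317, 0.1429, 0.1857]
ee_rot: [-3.141, -0.003, -2.6]
force: [1.0, 0.2, 0.7]
width: 0.0001
```

>>> {"api": "move_arm", "payload": {"deltas": [[[0,0,0,0,0.013,0,0.0],[0,0,0,0,0.026,0,0.0],[0,0,0,0,0.04,0,0.0],[0,0,0,0,0.055,0,0.0],[0,0,0,0,0.07,0,0.0],[0,0,0,0,0.085,0,0.0],[0,0,0,0,0.1,0,0.0],[0,0,0,0,0.115,0,0.0],[0,0,0,0,0.13,0,0.0],[0,0,0,0,0.145,0,0.0],[0,0,0,0,0.157,0,0.0],[0,0,0,0,0.165,0,0.0]]]}}

```text
t: 10.28
eef_pos: [0.3472, 0.2861, 0.1883]
ee_rot: [3.141, 0.002, -2.6]
force: [0.2, -1.1, -1.3]
width: 0.0003
```

Commanded at box y = +0.033; now the last few mm to the stop.

>>> {"api": "move_arm", "payload": {"deltas": [[[0,0,0,0,0.004,0,0.0],[0,0,0,0,0.008,0,0.0],[0,0,0,0,0.011,0,0.0],[0,0,0,0,0.013,0,0.0],[0,0,0,0,0.013,0,0.0]]]}}

```text
t: 10.7
eef_pos: [0.3405, 0.2953, 0.1866]
ee_rot: [-3.142, -0.0, -2.601]
force: [0.6, -0.7, 0.2]
width: 0.0002
```

>>> {"api": "move_arm", "payload": {"deltas": [[[0,0,0,0,0.003,0,0.0],[0,0,0,0,0.006,0,0.0],[0,0,0,0,0.006,0,0.0]]]}}

```text
t: 10.95
eef_pos: [0.3374, 0.3007, 0.1866]
ee_rot: [3.141, 0.0, -2.602]
force: [0.0, -0.9, 0.4]
width: 0.0008
```

>>> {"api": "move_arm", "payload": {"deltas": [[[0,0,0,0,0.003,0,0.0],[0,0,0,0,0.006,0,0.0],[0,0,0,0,0.006,0,0.0]]]}}

```text
t: 11.2
eef_pos: [0.3358, 0.3023, 0.1865]
ee_rot: [-3.134, -0.002, -2.601]
force: [14.5, -12.7, 1.0]
width: 0.0004
```

```bash
python3 d.py .3346 .3050 .187 -149 b,-.097,.058,.187,-149 b,-.097,.04,.187,-149 w,.51,-.1174,.27,-110;python3 d.py .51 -.1174 .19 -110 b,.0,-.012,.27,-149 b,.0,-.012,.175,-149
```

```text
world [0.3346 0.3051] turn z 0.0 shift [-0.      0.0001  0.    ]
world [0.3439 0.2896] turn z 0.0 shift [-0.     -0.0179  0.    ]
world [ 0.51   -0.1174] turn z -39.0 shift [ 0.0672 -0.4524 -0.083 ]
world [0.4538 0.295 ] turn z 39.0 shift [-0.3683  0.1939 -0.08  ]
world [0.4538 0.295 ] turn z 39.0 shift [-0.3683  0.1939  0.015 ]
```

>>> {"api": "move_arm", "payload": {"deltas": [[[0,0,0,0,-0.018,0,0.0],[0,0,0,0,-0.018,-0.04,0.0],[0,0,0,0,-0.018,-0.083,0.0]]]}}

```text
t: 11.45
eef_pos: [0.3429, 0.2882, 0.2673]
ee_rot: [-3.139, -0.005, -2.602]
force: [1.1, 2.5, 0.3]
width: 0.0005
```

>>> {"api": "move_arm", "payload": {"deltas": [[[0,0,-39,0.0672,-0.4345,0,0.0876],[0,0,-39,0.0672,-0.4345,0,0.0876],[0,0,-39,0.0672,-0.4345,0,0.0876],[0,0,-39,0.0672,-0.4345,0,0.0876],[0,0,-39,0.0672,-0.4345,0,0.0876],[0,0,-39,0.0672,-0.4345,0,0.0876],[0,0,-39,0.0672,-0.4345,0,0.0876],[0,0,-39,0.0672,-0.4345,0,0.0876],[0,0,-39,0.0672,-0.4345,0,0.0876],[0,0,-39,0.0672,-0.4345,0,0.0876],[0,0,-39,0.0672,-0.4345,0,0.0876],[0,0,-39,0.0672,-0.4345,0,0.0876]]]}}

```text
t: 12.45
eef_pos: [0.5107, -0.1206, 0.268]
ee_rot: [-3.141, -0.0, -1.923]
force: [0.4, 0.1, -0.9]
width: 0.075
```

Run:
```python
from h import *
s,f=grab('wrist','w4.png');s2,g=grab('scene','s4.png');c=cam(f,s)
a=f['frame']
u=proj(c,[.51,-.1174,.228]);print(u);cv2.circle(a,(int(u[0]),int(u[1])),2,(0,255,255),-1)
x=cv2.resize(a,(440,330));y=cv2.resize(g['frame'][110:250,140:290],(360,336),interpolation=cv2.INTER_CUBIC)[:330]
cv2.imwrite('pics/w4c.png',np.hstack([x,y]));print(s['eef_pos'],np.degrees(s['ee_rot']),s['width'],s['force'])
```

```text
(np.float64(261.1479806924872), np.float64(222.7921068932253))
[ 0.51065412 -0.12059077  0.26801459] [-1.79980365e+02 -2.79926253e-02 -1.10157337e+02] 0.075005175646558 [ 0.39222345  0.09997416 -0.92995848]
```

View pics/w4c.png

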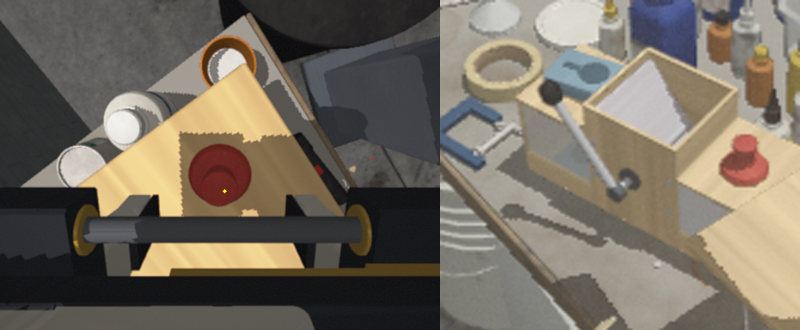

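>>> {"api": "move_arm", "payload": {"deltas": [[[0,0,0,0,0,0.0,0.0876],[0,0,0,0,0,0.03,0.0876],[0,0,0,0,0,0.055,0.0876],[0,0,0,0,0,0.075,0.0876],[0,0,0,0,0,0.08,0.0876],[0,0,0,0,0,0.08,0.04],[0,0,0,0,0,0.08,0.04],[0,0,0,0,0,0.08,0.04],[0,0,0,0,0,0.08,0.04],[0,0,0,0,0,0.08,0.04],[0,0,0,0,0,0.08,0.04],[0,0,0,0,0,0.08,0.04]]], "force": 20}}

```text
t: 13.55
eef_pos: [0.5099, -0.1171, 0.1889]
ee_rot: [-3.14, 0.001, -1.921]
force: [-0.1, 1.5, 3.2]
width: 0.0483
```

>>> {"api": "move_arm", "payload": {"deltas": [[[0,0,0,0,0,0,0.04],[0,0,0,0,0,-0.015,0.04],[0,0,0,0,0,-0.045,0.04],[0,0,0,0,0,-0.08,0.04]]]}}

```text
t: 13.88
eef_pos: [0.5078, -0.1171, 0.2672]
ee_rot: [3.137, -0.002, -1.921]
force: [0.2, -0.3, -1.1]
width: 0.0483
```

>>> {"api": "move_arm", "payload": {"deltas": [[[0,0,39,-0.3683,0.1939,0,0.04],[0,0,39,-0.3683,0.1939,0,0.04],[0,0,39,-0.3683,0.1939,0,0.04],[0,0,39,-0.3683,0.1939,0,0.04],[0,0,39,-0.3683,0.1939,0,0.04],[0,0,39,-0.3683,0.1939,0,0.04],[0,0,39,-0.3683,0.1939,0,0.04],[0,0,39,-0.3683,0.1939,0,0.04],[0,0,39,-0.3683,0.1939,0,0.04],[0,0,39,-0.3683,0.1939,0,0.04],[0,0,39,-0.3683,0.1939,0,0.04],[0,0,39,-0.3683,0.1939,0,0.04]]]}}

```text
t: 14.88
eef_pos: [0.4527, 0.3001, 0.2673]
ee_rot: [3.141, -0.001, -2.598]
force: [0.8, -0.1, -0.7]
width: 0.0485
```

Run:
```python
from h import *
s,f=grab('wrist','w5.png');s2,g=grab('scene','s5.png')
x=cv2.resize(f['frame'],(400,300));y=cv2.resize(g['frame'][80:250,140:330],(400,358),interpolation=cv2.INTER_CUBIC)
cv2.imwrite('pics/w5c.png',np.hstack([np.vstack([x,x[:58]*0]),y]));print(s['eef_pos'],np.degrees(s['ee_rot']),s['width'],s['force'])
```

```text
[0.45269045 0.30012834 0.26730708] [ 1.79987229e+02 -3.44097783e-02 -1.48857410e+02] 0.04847389716248709 [ 0.84972433 -0.14379944 -0.70281411]
```

View pics/w5c.png

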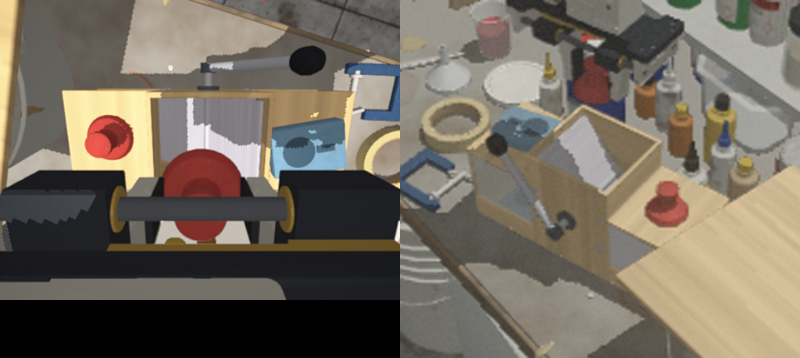

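>>> {"api": "move_arm", "payload": {"deltas": [[[0,0,0,0,0,0.03,0.04],[0,0,0,0,0,0.065,0.04],[0,0,0,0,0,0.093,0.04],[0,0,0,0,0,0.093,0.04],[0,0,0,0,0,0.093,0.08],[0,0,0,0,0,0.093,0.08],[0,0,0,0,0,0.093,0.08],[0,0,0,0,0,0.093,0.08],[0,0,0,0,0,0.093,0.08],[0,0,0,0,0,0.06,0.08],[0,0,0,0,0,0.02,0.08],[0,0,0,0,0,0.0,0.08]]]}}

```text
t: 15.98
eef_pos: [0.4548, 0.296, 0.2733]
ee_rot: [3.141, 0.005, -2.601]
force: [1.2, 1.0, 1.0]
width: 0.0794
```

>>> {"api": "move_arm", "payload": {"deltas": [[[0,0,0,0,0,-0.01,0.08],[0,0,0,0,0,-0.02,0.08],[0,0,0,0.04,0,-0.03,0.08],[0,0,0,0.04,0,-0.03,0.08],[0,0,0,0.04,0,-0.03,0.08],[0,0,0,0.04,0,-0.03,0.08],[0,0,0,0.04,0,-0.03,0.08],[0,0,0,0.04,0,-0.03,0.08],[0,0,0,0.04,0,-0.03,0.08],[0,0,0,0.04,0,-0.03,0.08],[0,0,0,0.04,0,-0.03,0.08],[0,0,0,0.04,0,-0.03,0.08]]]}}

```text
t: 16.98
eef_pos: [0.4193, 0.2748, 0.298]
ee_rot: [-3.141, -0.0, -2.601]
force: [0.2, 1.0, -0.2]
width: 0.0796
```

Run:
```python
from h import *
s,f=grab('wrist','w6.png');s2,g=grab('scene','s6.png')
x=cv2.resize(f['frame'],(360,270));y=cv2.resize(g['frame'][120:220,165:275],(440,400),interpolation=cv2.INTER_CUBIC)
cv2.imwrite('pics/w6c.png',np.hstack([np.vstack([x,x[:130]*0]),y]));print(s['eef_pos'],s['width'],s['force'],s['t'])
```

```text
[0.41929067 0.2748254  0.29799553] 0.07959423173043019 [ 0.17789757  1.01389761 -0.2477627 ] 16.9833
```

View pics/w6c.png

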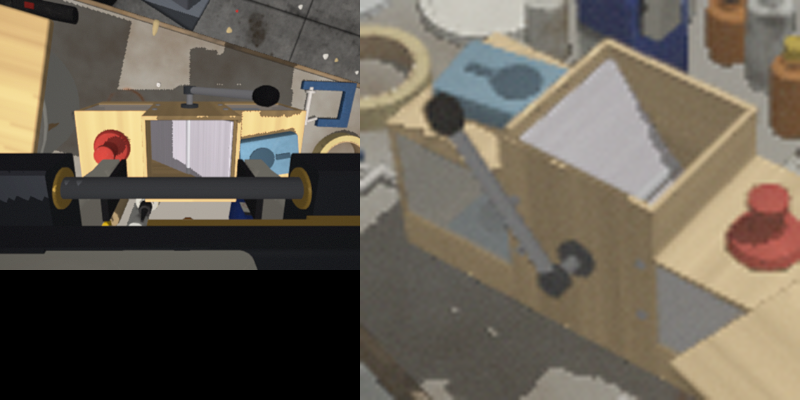

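>>> {"api": "move_arm", "payload": {"deltas": [[[0,0,0,0.04,0,-0.04,0.08],[0,-7,0,0.06,0,-0.04,0.08],[0,-14,0,0.06,0,-0.04,0.08],[0,-21,0,0.06,0,-0.04,0.08],[0,-28,0,0.06,0,-0.04,0.08],[0,-35,0,0.06,0,-0.04,0.08],[0,-35,0,0.06,0,-0.04,0.08],[0,-35,0,0.06,0,-0.04,0.08],[0,-35,0,0.06,0,-0.04,0.08],[0,-35,0,0.06,0,-0.04,0.08],[0,-35,0,0.06,0,-0.04,0.08],[0,-35,0,0.06,0,-0.04,0.08]]]}}

```text
t: 18.08
eef_pos: [0.3683, 0.245, 0.3394]
ee_rot: [3.141, 0.611, -2.603]
force: [0.3, -0.4, 0.0]
width: 0.0802
```

Run:
```python
from h import *
from d import box
s,f=grab('wrist','w7.png');c=cam(f,s);a=f['frame']
for y in(.06,-.06):
  for z in(0,.085): u=proj(c,[*box(0,y),z]);print(y,z,np.round(u));cv2.circle(a,(int(u[0]),int(u[1])),2,(0,255,255),-1)
cv2.imwrite('pics/w7b.png',cv2.resize(a,(800,600)));print(s['eef_pos'],np.degrees(s['ee_rot']),c[3])
```

```text
0.06 0 [309.  73.]
0.06 0.085 [316. 109.]
-0.06 0 [224.  73.]
-0.06 0.085 [219. 109.]
[0.36832308 0.24502942 0.33936227] [ 179.96665862   34.98329289 -149.14537443] [[-0.51177421  0.55548999  0.65537625  0.24222009]
 [ 0.85911763  0.32911382  0.39191963  0.16886567]
 [ 0.00201405  0.76361965 -0.64566321  0.43020692]
 [ 0.          0.          0.          1.        ]]
```

View pics/w7b.png

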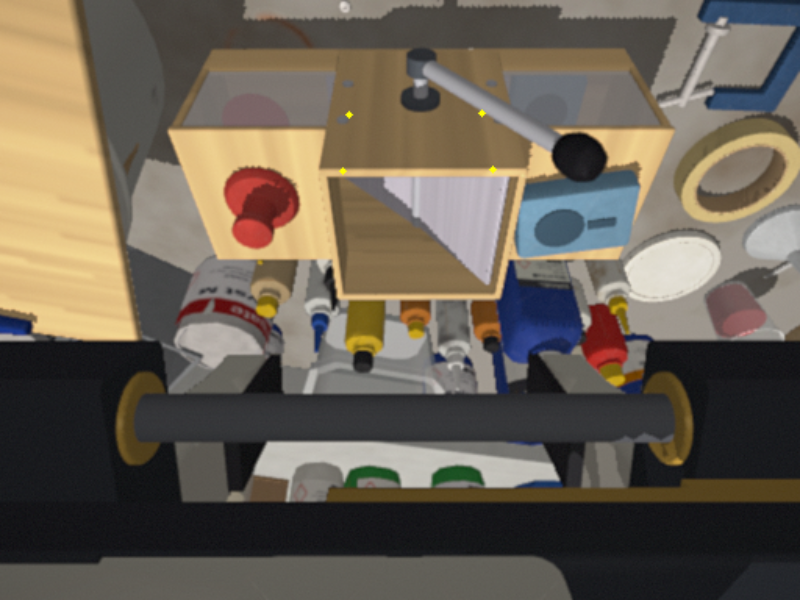

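```bash
python3 -c "
from station import arm;print(arm.job_done())"
```

```text
the job is handed in; nothing more can be done
None
```

I sorted both parts and handed the job in at about 18 s of the 72 s allowed. The hand-in gives no verdict.

**What I did:**
- The lever started only partly to the right. I pushed it against its right stop and dropped the mould half, which ran to the left bin under its sample.
- I then pushed the lever against its left stop and dropped the cast knob, which ran to the right bin under its sample.

**Last checks:**
- The final wrist picture shows the cast knob's red shape through the right window. The mould half's round recess shows through the left window, I judge about 0.1 m to the left of the box's middle.
- The mouth was empty and the gripper was in free air, with force readings near zero.
- The highest force reading was about 25 N, with the fingers pushing the lever against its right stop.

**What disagreed or fell short:**
- The gripper closed to 48 mm on the cast knob's 55 mm foot, probably because it gripped slightly off-centre. It held through the lift and carry.
- I judged the final part positions by eye through the windows and did not measure them.
- I viewed 12 pictures, two over the budget. The extra two confirmed where the parts ended up.

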